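# Tug-check the cabinet flap's catch

## Task

Check that the flap of the larger of the two white plastic cabinets is really caught: take its pull, give it a short steady upward tug for about a second without swinging the flap open, and if it gives, press it back down until the catch snaps. Finish with the flap fully shut and caught and the pull let go. Leave the smaller cabinet's lid shut and the glass jar standing where it is.

Things in the scene. Friction and masses are not known exactly. Their poses are not given: they have to be found in the camera images.
- flap (a joint): Hinge of the larger cabinet's flap (rad, grows opening up; do not pass 0.4). Caught: lies at 0; free play to about 0.017 (3 mm at the pull), where the catch holds to about 20 N at the pull, then springs out. Not caught: looks nearly shut, rests on the catch at about 0.05 (8 mm up at the pull), lifts freely; up to 15 N down on pull or front edge snaps it to 0. Starts either way at random.
- pull (a point): Upright white block on the larger cabinet's flap, near the front edge: 20 mm along x, 28 along y (grip across y), 34 tall. Origin: centre of its underside, on the flap's top, 138 mm up when shut. z up, -x to the front edge 32 mm off; hinge line 172 mm along +x, 8 mm below. May be pressed. Cabinet: fixed white plastic, 200 mm deep (x), 240 wide, 130 high; flap 8 mm thick, 50 mm wide catch at its front.
- box_lid (a joint): Hinge of the smaller cabinet's lid (rad, 0 = shut, no catch, leave alone). That cabinet looks alike but is 140 mm deep, 160 wide, 85 high, with a smaller pull (16 x 22 x 28 mm); it stands beside the larger one, on either side.
- jar: Closed glass jar, 64 mm across, 95 mm tall, standing on the counter in front of the larger cabinet. Origin: centre of its underside; z up.
Not all that is in view belongs to the job. Leave any red look-alike of the jar alone. What is shaped like the part that bears box_lid but purple is not meant.

How it is judged:
By the outcome, as a careful person would: the job done as asked, in the order asked, and still so for the second after the job is handed in, with the robot touching nothing.
It also fails if it takes over 48 s, if anything falls off the work surface, if the arm or the gripper's body presses on something with over 40 N, if the wrist force passes 120 N, or if a joint passes its speed limit or range.

## Robot

A 6-joint arm with a two-finger parallel gripper is mounted at the origin on the work surface. World frame = base frame: x ahead of the robot, y to its left, z up, the work surface at z = 0. Lengths are in mm, angles in rad, forces in N, time in s.
With the tool pointing down it reaches from about 300 to 775 mm from the base axis. Payload 14.6 kg.
Tool frame: the origin (TCP) lies at the very end of the fingers, on their centre line; the grasp point (between the pads) lies 19 mm behind it (grip_point_offset is the distance from the TCP to the grasp point, in mm); z points along the fingers, y is the line along which they close (so a half turn about z gives the same grasp; the last joint's range is limited). The gripper opens to 94 mm and grips with 3 to 60 N. Pads are 16 mm wide; open, the fingers measure 119 mm over their backs; the gripper's body (75 mm by 177 mm) begins 78 mm behind the grasp point.
Start: joints at [-1.217, 0.3, 1.521, -0, 1.321, -0.067], TCP at [224.662, -502.012, 205.446] pointing down, gripper open.
Joint ranges: [-3.03, 3.03], [-0.79, 2.21], [0.23, 2.52], [-1.04, 4.18], [0, 3.07], [-2.55, 2.55]. Speed limits (rad/s): [2.22, 2.22, 2.57, 3.14, 3.14, 3.14].

## Interface

Orientations are given as [roll, pitch, yaw] about the fixed x, y, z axes, in that order (R = Rz(yaw) Ry(pitch) Rx(roll)).
In Python, from cell import read_state, camera, camera_info, sign_off, grip_point_offset gives the robot as it stands.
- The arm moves only by the shell command python3 -m handwheel 'ROWS' [FORCE]. ROWS is text: rows parted by semicolons, each of 5 numbers parted by spaces: the shift along the world's x, y, z in units of 40 mm (1.0 is 40 mm), then the turn about the world's z in units of 5 degrees (1.0 is 5 degrees), then the closure, from 0 (fully open) to 1 (shut). In form: dx dy dz yaw gripper; .... A call has 1 to 12 rows; each row shifts and turns the commanded pose from where the row before left it; what a row does not reach is not made up. A row lasts 1/12 s, in which the tool goes at most 41.7 mm and 7.16 degrees, less where a joint would pass 70% of its speed; a pose out of reach is approached as far as the arm can. A call is refused whole if a number of a shift passes 1 or a number of a turn 1, either way. A call with a gripper value outside its range is refused whole. The fingers move at their own pace and stop on an object; FORCE is the grip in N (left out, the last holds). Time passes only in rows, so rows that do not move let the fingers close. It gives the time, the measured TCP pose, the force, the opening and the grip force at its end, in the units of the state.
- read_state(): the state, without advancing time (a new reading comes with each control period).
- camera(name): name is "side" or "top"; returns (picture, depth): 400x640x3 uint8, red, green, blue; 400x640 float32, mm along the optical axis (not along the pixel's ray), 0 where there is no reading.
- camera_info(name): a dict with "intrinsics" (3x3 intrinsics, pixels), "k1" (the pictures are not rectified: a ray, as slopes to the right and down, at radius r is drawn at 1 + k1 r^2 times it, then the intrinsics apply), "world_from_camera" (4x4, takes a point from camera to world coordinates). Camera axes: x right, y down, z forward; pixel columns grow to the right and rows downward; lengths in mm; the calibration is good to about 2 mm. A picture is of the moment at which its call begins. camera_info takes no time and is no camera call.
- sign_off(): hands the job in; it is judged then, once.
The state is a dict: "clock": time; "joints": joint angles; "qd": joint speeds; "effort": joint torques, N m; "eef_pos": TCP position; "eef_rot": TCP orientation; "wrist_force": force on the tool from outside, world axes, zero at the start; "moment": the same for the moment, N m; "finger_gap": finger opening in mm; "finger_force": force on a finger pad.
Only numpy, scipy, OpenCV 4.12 (cv2) and the standard library are available. Lean on these libraries where they do the work, as an engineer would, in place of code of your own. Each camera call takes 0.05 s, during which the arm holds its last target. There are 200 camera calls.

## Working session

There is one attempt and no reset: what is moved stays moved. The work goes in short steps, Python scripts to look and compute and a shell command to move; the robot and the scene stay as the last step left them, time stands still between calls to the robot, and variables do not carry over. Pictures are saved under pics/ and viewed, at most 10 in all, crops included, and the job is handed in when it is done.

```bash
mkdir -p pics
cat > h.py <<'E'
import numpy as np, cv2
from cell import *
def pts(n,d):
    i=camera_info(n);K=np.array(i["intrinsics"]);T=np.array(i["world_from_camera"])
    v,u=np.mgrid[:400,:640]
    p=np.stack([u,v],-1).reshape(-1,1,2).astype(float)
    s=cv2.undistortPoints(p,K,np.array([i["k1"],0,0,0.])).reshape(400,640,2)
    P=np.dstack([s*d[...,None],d])
    return P@T[:3,:3].T+T[:3,3]
E
python3 - <<'E'
from h import *
for n in("top","side"):
    im,d=camera(n);np.savez(f"{n}.npz",im=im,d=d)
    cv2.imwrite(f"pics/{n}.png",im[...,::-1])
    print(n,np.round(camera_info(n)["world_from_camera"],2).tolist())
E
```

```text
top [[-0.01, -0.99, 0.14, 417.08], [-1.0, 0.01, 0.01, -29.17], [-0.01, -0.14, -0.99, 1100.01], [0.0, 0.0, 0.0, 1.0]]
side [[-0.97, -0.14, 0.21, 301.54], [-0.25, 0.48, -0.84, 943.78], [0.01, -0.87, -0.5, 673.69], [0.0, 0.0, 0.0, 1.0]]
```

View pics/top.png

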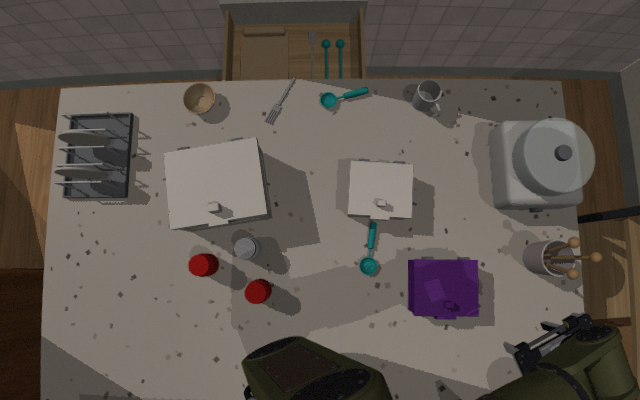

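View pics/side.png

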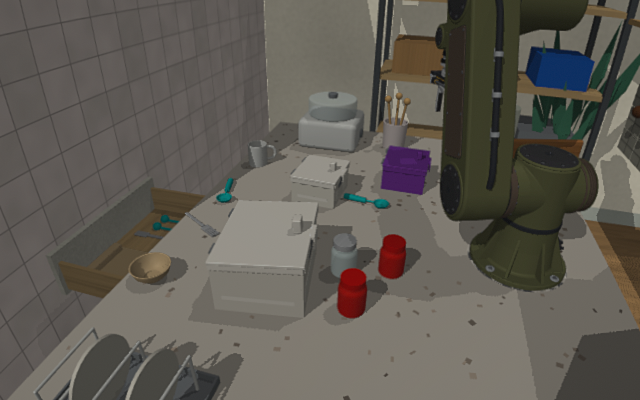

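The top view shows the larger cabinet at about (165–268, 140–228) with its pull at (213, 207). The smaller cabinet's centre is at (381, 190), the jar at (246, 247), the red look-alikes at (203, 264) and (258, 291), and the purple box at (443, 290). The side view confirms this, with the large pull at (296, 223).

Run:
```python
from h import *
f={n:np.load(n+".npz") for n in("top","side")}
P={n:pts(n,f[n]["d"]) for n in f}
T=P["top"]; z=T[...,2]
win=np.zeros(z.shape,bool);win[130:236,155:278]=1
fl=win&(z>120)&(z<152)
fl=cv2.erode(fl.astype(np.uint8),np.ones((3,3)))>0
q=T[fl]
A=np.c_[q[:,:2],np.ones(len(q))];c=np.linalg.lstsq(A,q[:,2],rcond=None)[0]
r=cv2.minAreaRect(q[:,:2].astype(np.float32))
print("flap n",len(q),"plane",c,"resid",np.std(A@c-q[:,2]),"rect",r, cv2.boxPoints(r).tolist())
for n in f:
    p=P[n].reshape(-1,3); m=(np.abs(p[:,0]-r[0][0])<140)&(np.abs(p[:,1]-r[0][1])<150)&(p[:,2]>160)&(p[:,2]<190)
    k=p[m]; 
    if len(k): print(n,"pull",len(k),k.mean(0),k.min(0),k.max(0),np.median(k[:,2])); 
    if len(k)>4: print(cv2.minAreaRect(k[k[:,2]>166][:,:2].astype(np.float32)))
# side flap plane
p=P["side"].reshape(-1,3);b=cv2.boxPoints(r).astype(np.float32)
m=[cv2.pointPolygonTest(b,(float(a[0]),float(a[1])),True)>8 and 120<a[2]<153 for a in p]
k=p[m];A=np.c_[k[:,:2],np.ones(len(k))];c=np.linalg.lstsq(A,k[:,2],rcond=None)[0];print("side plane",len(k),c,np.std(A@c-k[:,2]))
for nm,(u,v) in dict(jar=(246,247),r1=(203,264),r2=(258,291)).items():
    s=T[v-8:v+9,u-8:u+9].reshape(-1,3);s=s[s[:,2]>80];print(nm,s.mean(0),s[:,2].max())
```

```text
flap n 6891 plane [-4.79553194e-02 -8.45305464e-03  1.74058352e+02] resid 1.7093829309973951 rect ((601.31396484375, 237.71463012695312), (215.9199981689453, 247.5387725830078), 8.664769172668457) [[475.9399108886719, 343.8069152832031], [513.2323608398438, 99.0933609008789], [726.68798828125, 131.62234497070312], [689.3955688476562, 376.3359069824219]]
top pull 109 [534.6847237  226.71918046 177.53941859] [524.36203975 214.55025362 161.08506321] [545.98872433 240.55305322 184.3912658 ] 179.80178905237779
((535.6499633789062, 228.03079223632812), (20.474281311035156, 25.352439880371094), 7.447926044464111)
side pull 132 [531.43550529 236.03111421 174.07059133] [521.66629312 215.91803154 160.20955611] [544.30741721 244.96412235 182.18255426] 176.83873752899663
((533.3257446289062, 231.04873657226562), (20.293180465698242, 27.60566520690918), 9.940138816833496)
side plane 5028 [-5.02461533e-02 -1.07138884e-02  1.75385135e+02] 1.0507857226684976
jar [439.50254546 160.66747597 101.99391724] 1100.0079037056564
r1 [396.09510025 278.70806566  94.38871079] 99.87413324099259
r2 [326.96211668 130.12183126 102.78606259] 1100.0079037056564
```

Both views give the flap a slope of about 0.05 rad, which suggests it isn't caught. The pull is at about (534.5, 229) with its top at 180, as expected for a raised flap. The cabinet yaw is 8.7°. I'll start the move above everything.

```bash
python3 -c "
from cell import *
s=read_state();print(s['eef_pos'],s['eef_rot'],s['wrist_force'],s['clock'],s['finger_gap'])"
python3 -m handwheel '0 0 0.7 0 0;0.2 0.5 0.7 0 0;0.4 0.9 0 0 0;0.4 0.9 0 0 0;0.4 0.9 0 0 0;0.4 0.9 0 0 0;0.4 0.9 0 0 0;0.4 0.9 0 0 0;0.4 0.9 0 0 0;0.4 0.9 0 0 0;0.4 0.9 0 0 0;0.4 0.9 0 0 0' 40
```

```text
[ 224.57144853 -501.81152514  204.95321731] [-3.14058992e+00 -6.04983568e-05  4.20760004e-01] [-0.32633879 -0.08732019  0.05845614] 0.1 93.85397572883258
clock: 1.1
eef_pos: [392.9, -120.1, 261.5]
eef_rot: [3.141, -0.0, 0.421]
wrist_force: [0.6, -0.8, -0.8]
finger_gap: 93.8
finger_force: 0.0
```

```bash
python3 -m handwheel '0.4 0.9 0 0 0;0.4 0.9 0 -0.5 0;0.4 0.9 0 -0.5 0;0.4 0.9 0 -0.5 0;0.4 0.9 0 -0.5 0;0.4 0.9 0 -0.5 0;0.4 0.9 0 -0.5 0;0.3 0.9 0 -0.1 0;0.3 0.9 0 0 0;0.14 0.63 0 0 0;0 0 0 0 0;0 0 0 0 0'
python3 - <<'E'
from h import *
im,d=camera("side");P=pts("side",d);s=read_state();print(s['eef_pos'],s['eef_rot'])
cv2.imwrite("pics/s2.png",cv2.resize(im[130:330,190:430],(720,600))[...,::-1])
E
```

```text
clock: 2.1
eef_pos: [534.0, 228.0, 260.5]
eef_rot: [3.141, 0.002, 0.152]
wrist_force: [0.2, -0.4, 0.8]
finger_gap: 94.3
finger_force: 0.0
[534.03589056 227.0417824  260.90443562] [3.14121055e+00 1.00109018e-03 1.50919804e-01]
```

View pics/s2.png

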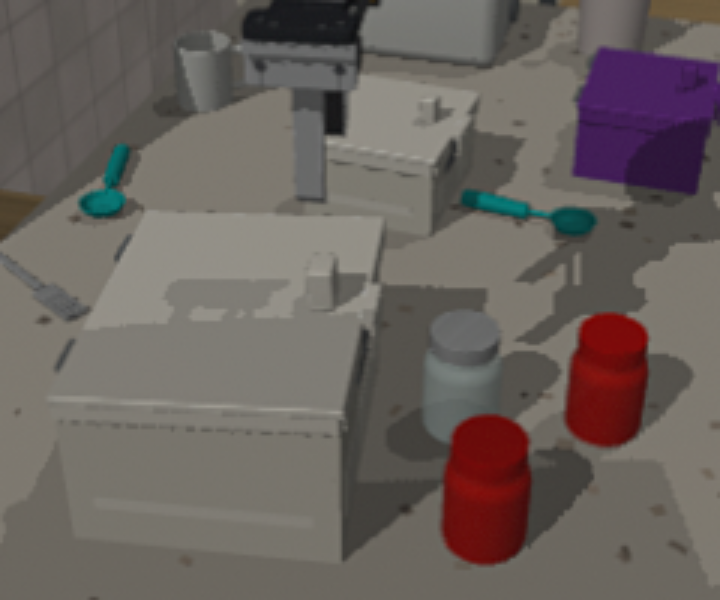

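The crop shows the gripper above the flap, the pull at crop (321, 280) below it, and the jar at crop (462, 375) untouched and clear. I'm descending to just above the flap and closing.

```bash
python3 -m handwheel '0 0.04 -0.6 0 0;0 0 -0.6 0 0;0 0 -0.5 0 0;0 0 -0.4 0 0;0 0 -0.3 0 0;0 0 -0.15 0 0;0 0 -0.05 0 0;0 0 0 0 0;0 0 0 0 0' && python3 -m handwheel '0 0 0 0 0.4;0 0 0 0 0.6;0 0 0 0 0.8;0 0 0 0 1;0 0 0 0 1;0 0 0 0 1;0 0 0 0 1;0 0 0 0 1' 40
```

```text
clock: 2.9
eef_pos: [534.6, 228.7, 158.4]
eef_rot: [-3.141, -0.001, 0.15]
wrist_force: [0.7, 0.2, 0.0]
finger_gap: 93.9
finger_force: 0.0
clock: 3.57
eef_pos: [534.3, 228.8, 157.4]
eef_rot: [-3.142, 0.0, 0.15]
wrist_force: [0.0, 0.3, 1.0]
finger_gap: 44.3
finger_force: 0.0
```

```bash
python3 -m handwheel '0 0 -0.08 0 1;0 0 -0.04 0 1;0 0 0 0 1;0 0 0 0 1;0 0 0 0 1;0 0 0 0 1;0 0 0 0 1;0 0 0 0 1'
```

```text
clock: 4.23
eef_pos: [534.2, 228.9, 152.5]
eef_rot: [-3.141, 0.0, 0.15]
wrist_force: [1.9, 4.7, -4.5]
finger_gap: 28.0
finger_force: 40.0
```

The pads hold the 28 mm pull. I'll tug up gently in small steps.

```bash
python3 -m handwheel '0 0 0.025 0 1;0 0 0.025 0 1;0 0 0.025 0 1;0 0 0 0 1'; python3 -m handwheel '0 0 0.025 0 1;0 0 0.025 0 1;0 0 0 0 1'
```

```text
clock: 4.57
eef_pos: [534.7, 229.0, 155.8]
eef_rot: [-3.141, -0.001, 0.15]
wrist_force: [6.8, 4.9, -5.1]
finger_gap: 27.5
finger_force: 40.0
clock: 4.82
eef_pos: [534.9, 229.1, 157.9]
eef_rot: [-3.141, -0.002, 0.15]
wrist_force: [7.2, 6.7, -5.4]
finger_gap: 27.8
finger_force: 40.0
```

It lifted 5 mm at a constant load of about 5 N (the flap's weight), so the flap isn't caught. I'll hold to finish the one-second tug and then press down.

```bash
python3 -m handwheel '0 0 0 0 1;0 0 0 0 1;0 0 0 0 1;0 0 0 0 1;0 0 0 0 1;0 0 0 0 1;0 0 0 0 1'; python3 -m handwheel '0 0 -0.03 0 1;0 0 -0.03 0 1;0 0 -0.03 0 1;0 0 -0.03 0 1;0 0 -0.03 0 1;0 0 -0.03 0 1;0 0 0 0 1';python3 -m handwheel '0 0 -0.03 0 1;0 0 -0.03 0 1;0 0 -0.03 0 1;0 0 0 0 1'
```

```text
clock: 5.4
eef_pos: [534.9, 229.1, 157.8]
eef_rot: [-3.141, -0.002, 0.15]
wrist_force: [6.9, 5.5, -5.1]
finger_gap: 27.5
finger_force: 40.0
clock: 5.98
eef_pos: [533.7, 228.9, 151.7]
eef_rot: [-3.141, 0.0, 0.151]
wrist_force: [-10.8, 0.8, 11.5]
finger_gap: 27.8
finger_force: 40.0
clock: 6.32
eef_pos: [533.6, 228.9, 147.2]
eef_rot: [-3.141, 0.001, 0.151]
wrist_force: [-7.3, 2.9, 3.3]
finger_gap: 27.8
finger_force: 40.0
```

```bash
python3 -m handwheel '0 0 -0.03 0 1;0 0 -0.03 0 1;0 0 0 0 1'; python3 -m handwheel '0 0 -0.03 0 1;0 0 -0.02 0 1;0 0 0 0 1'
```

```text
clock: 6.57
eef_pos: [533.4, 228.8, 144.3]
eef_rot: [3.142, 0.002, 0.151]
wrist_force: [-8.3, 2.2, 2.2]
finger_gap: 27.6
finger_force: 40.0
clock: 6.82
eef_pos: [533.4, 228.9, 143.2]
eef_rot: [-3.141, 0.002, 0.151]
wrist_force: [-10.9, 1.6, 8.7]
finger_gap: 27.5
finger_force: 40.0
```

```bash
python3 -m handwheel '0 0 -0.02 0 1;0 0 -0.01 0 1;0 0 0 0 1;0 0 0 0 1'
```

```text
clock: 7.15
eef_pos: [533.4, 228.9, 143.1]
eef_rot: [-3.141, 0.001, 0.151]
wrist_force: [-18.0, -0.2, 19.7]
finger_gap: 28.0
finger_force: 40.0
```

It has hit a hard stop at 20 N after an 8–9 mm drop, so it's seated. I'll relieve the load, let go, rise clear and check.

```bash
python3 -m handwheel '0 0 0.04 0 1;0 0 0.01 0 1;0 0 0 0 1;0 0 0 0 0.6;0 0 0 0 0.3;0 0 0 0 0.3;0 0 0 0 0.3;0 0 0 0 0.3;0 0 0 0 0.3' && python3 -m handwheel '0 0 0.2 0 0.3;0 0 0.5 0 0.3;0 0 0.7 0 0.3;0 0 0.7 0 0.3;0 0 0.7 0 0.3;0 0 0.7 0 0.3;-0.3 -0.8 0 0 0.3;-0.3 -0.9 0 0 0.3;-0.3 -0.9 0 0 0.3;-0.3 -0.9 0 0 0.3;-0.3 -0.5 0 0 0.3;0 0 0 0 0.3'
python3 - <<'E'
from h import *
b=np.array([[476,344],[513,99],[727,132],[689,376]],np.float32)
for n in("top","side"):
    im,d=camera(n);cv2.imwrite(f"pics/{n}3.png",im[...,::-1]);p=pts(n,d).reshape(-1,3)
    m=[cv2.pointPolygonTest(b,(float(a[0]),float(a[1])),True)>12 and 120<a[2]<153 for a in p]
    k=p[m];A=np.c_[k[:,:2],np.ones(len(k))];c=np.linalg.lstsq(A,k[:,2],rcond=None)[0];print(n,len(k),c,np.median(k[:,2]))
    t=p[(np.abs(p[:,0]-535)<25)&(np.abs(p[:,1]-229)<25)&(p[:,2]>155)&(p[:,2]<200)];print("pull top",np.percentile(t[:,2],80) if len(t) else None)
    if n=="top":
        s=p.reshape(400,640,3)[239:256,238:255].reshape(-1,3);print("jar",s[(s[:,2]>80)&(s[:,2]<120)].mean(0))
s=read_state();print(s['wrist_force'],s['clock'],s['eef_pos'])
E
```

```text
clock: 7.9
eef_pos: [534.3, 228.7, 143.2]
eef_rot: [3.141, 0.0, 0.15]
wrist_force: [-0.0, 0.0, 0.1]
finger_gap: 63.6
finger_force: 0.0
clock: 8.9
eef_pos: [473.0, 65.9, 284.5]
eef_rot: [3.141, -0.001, 0.147]
wrist_force: [0.2, 0.7, 0.1]
finger_gap: 66.0
finger_force: 0.0
top 4848 [-7.06126255e-04 -1.54649013e-03  1.39044696e+02] 138.23919310273033
pull top None
jar [429.92501063 159.99461882  94.94897494]
side 4756 [-4.32804920e-03 -3.69282635e-03  1.41168788e+02] 137.56582241154587
pull top 171.8686678055439
[-0.06786506  0.2831216   0.63053317] 9.0 [474.3308916   68.45533821 284.15475817]
```

View pics/side3.png

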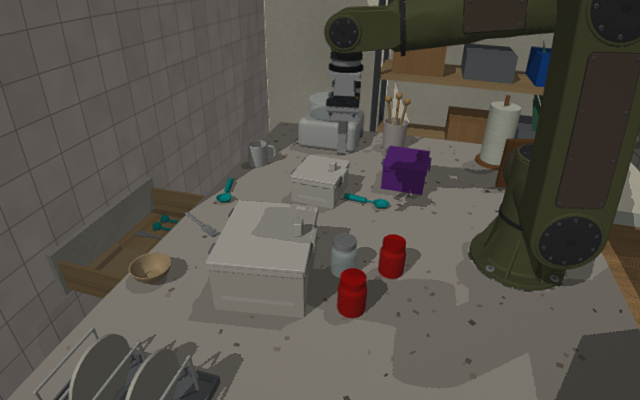

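The flap is flat at 138 mm with a slope of about 0, and the pull at (298, 226) is free. The jar is still at (344, 255), and the smaller lid at (320, 172) is shut.

```bash
python3 -c "
from cell import *
print(sign_off())"
```

```text
the job is handed in; nothing more can be done
None
```

The larger cabinet's flap was not caught: it lifted about 5 mm on the one-second tug, so I pressed it down until it met a hard stop at about 20 N. It now lies flat at 138 mm with the pull let go, and the small lid and jar were left alone; I did not tug again after pressing.

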